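# Level the closet shelf with the pressed spirit level

### The job

Take the small carton off the spirit level and set it down flat on the table, clear of the shelf. Then grip the square knob of the levelling foot, press it down so that its pad presses the spirit level onto the shelf, and with it pressed turn it until the bubble rests between the two white lines. Finish still gripping the knob and pressing the level down, bubble centred, and leave the other things on the table where they are.

Things in the scene. Friction and masses are not known exactly. Their poses are not given: they have to be found in the camera images.
- rack: Fixed base of a low white shelf that stands on the table. Origin on the table under the middle of the shelf; z up; its y axis runs along the shelf. The shelf board (150 mm across x, 340 mm along y, 18 mm thick, top 60 mm above the table) is hinged on a steel pin at y = +170 mm and is carried at the other end by the levelling foot, a vertical stem at x = 0, y = -120 mm.
- board_top (a point): Point on the board's top face beside the stem (rack x 0, y about -120 mm), 290 mm from the hinge pin, 60 mm above the table when the board is level. Its y axis points along the board, its z axis is the board's normal. At the start this end is 3 to 8 mm too low.
- level: Loose aluminium spirit level lying on the board along rack y, between two 6 mm high guide strips. Beam 40 mm wide, 28 mm high, from y = -75 to +100 mm; at its -y end a 10 mm thick flat eye (52 mm wide, y -176 to -75 mm) lies around the stem. Origin on its underside under the middle of the vial, 140 mm from the stem; y runs along it, away from the stem.
- vial_mid (a point): Middle of the vial window (black, 78 mm long) on top of the level, 31 mm above the level's underside; the two white lines lie 11 mm either side of it along y. Axes as level.
- bubble_mid (a point): Middle of the pale oval bubble, 14 mm long, that moves along the level's y in the vial window towards the higher end: 6.5 mm for each 0.01 rad of slope. At the start it is 6 to 18 mm from vial_mid, towards +y; centred means within 4 mm of vial_mid along y. It settles within about a second.
- carton: Small closed cardboard carton, 56 mm (x) by 84 mm (y) by 40 mm high, 80 to 170 g, lying lengthways on top of the level over its vial, about 85 mm above the table. Origin at the centre of its underside. Grip it across its 56 mm width.
- knob_mid (a point): Centre of the square knob on top of the stem: 38 by 38 mm, 36 mm high, upright sides, x and y axes square to the sides (every 90 degrees grips the same). At rest 125 mm above the table (top 143 mm). It turns with the stem: clockwise from above raises the stem end of the board, 0.022 rad of slope per rad; 0.4 to 1.3 rad is needed. About 0.2 N m; it stays where it is turned.
- stem: Sprung stem with knob and pad: pushes down up to 26 mm (1.2 N plus 0.2 N per mm), rises when released. Its round pad, 40 mm across, underside 75 mm above the table and 50 mm below knob_mid at rest, has its own spring (0.6 N per mm) and meets the level's eye after 8 to 13 mm; 20 mm of travel presses well, with 4 to 9 N. Origin on the axis at the pad's underside; goes down with the knob.
- flat_box: Bystander: white flat box 100 by 160 by 50 mm on the table, to the right of the shelf's far side. Leave alone.
- tape_roll: Bystander: empty brown roll core, 100 mm across, 48 mm high, to the left of the shelf's far side. Leave alone.
- driver: Bystander: screwdriver lying on the table on the left, near the robot. Leave alone.
Mind the look-alikes: they are no part of the job. Of the things that look like the carton, the larger one is meant.

How it is judged:
By the outcome, as a careful person would: the job done as asked, in the order asked, and still so for the second after the job is handed in, while the arm keeps its last pose, push and grip.
It also fails if it takes over 54 s, if anything falls off the work surface, if the arm or the gripper's body presses on something with over 40 N, if the wrist force passes 120 N, or if a joint passes its speed limit or range.

### The arm

A 6-joint arm with a two-finger parallel gripper is mounted at the origin on the work surface. World frame = base frame: x ahead of the robot, y to its left, z up, the work surface at z = 0. Lengths are in m, angles in rad, forces in N, time in s.
With the tool pointing down it reaches from about 0.275 to 0.75 m from the base axis. Payload 10.2 kg.
Tool frame: the origin (TCP) lies midway between the tips of the shut fingers; the grasp point (between the pads) lies 19 mm behind it (env.hold_point_z is the distance from the TCP to the grasp point, in m); z points along the fingers, y is the line along which they close (so a half turn about z gives the same grasp; the last joint's range is limited). The gripper opens to 85 mm and grips with 20 to 120 N. Pads are 22 mm wide; open, the fingers measure 114 mm over their backs; the gripper's body (76 mm by 85 mm) begins 54 mm behind the grasp point. The pads swing forward as they close: fully open they stand 13 mm farther back than shut.
Start: joints at [1.104, 0.313, 1.498, -0, 1.331, -0.223], TCP at [0.127, 0.509, 0.231] pointing down, gripper open.
Joint ranges: [-2.94, 2.94], [-0.97, 2.17], [0.19, 2.56], [-1.23, 4.37], [0.02, 3.11], [-2.88, 2.88]. Speed limits (rad/s): [2.39, 2.39, 3.01, 3.14, 3.14, 3.14].

### API

Orientations are given as a unit quaternion [x, y, z, w].
In Python, from bench import env, kinematics, monitor, eyes, job gives the robot as it stands. The module is installed in compiled form; this text tells all that it offers. Calls block until the motion is done:
- env.reach(position, orientation): joint-space move of the TCP to a pose.
- env.movel(position, velocity=0.15, frame=None, guard=None): straight line of the TCP; frame=None keeps the orientation; velocity is the mean speed in m/s. With guard (N) it stops when the force on the tool has changed by that much, and returns True; else False.
- env.set_joints(angles): joint-space move.
- env.release() and env.close_gripper(effort=None): open the fingers fully, or close them until they stop; effort is the grip in N (None keeps the last).
- env.hold(seconds).
- kinematics.ik(position, orientation): joint angles nearest the present ones, or None.
- monitor.sense(): the state.
- eyes.grab_frame(name): name is "scene" or "top"; returns a dict with "frame" (400x640x3 uint8, red, green, blue), "mtx" (3x3 intrinsics, pixels), "view" (4x4, takes a point from world to camera coordinates). Camera axes: x right, y down, z forward; pixel columns grow to the right and rows downward; lengths in m; the calibration is good to about 2 mm. A picture is of the moment at which its call begins. There is no depth.
A pose or a line that the arm cannot do raises env.MotionError and nothing moves.
- job.hand_in(): hands the job in; it is judged then, once.
The state is a dict: "clock": time; "joints": joint angles; "qvel": joint speeds; "joint_efforts": joint torques, N m; "position": TCP position; "ee_rot": TCP orientation; "contact_force": force on the tool from outside, world axes, zero at the start; "ft_torque": the same for the moment, N m; "finger_gap": opening from 0.0 (shut) to 1.0 (fully open); "gripper_force": force on a finger pad.
Only numpy, scipy, OpenCV 4.12 (cv2) and the standard library are available. Lean on these libraries where they do the work, as an engineer would, in place of code of your own. Each camera call takes 0.05 s, during which the arm holds its last target. There are 200 camera calls.

## Working session

There is one attempt and no reset: what is moved stays moved. The work goes in short steps, each a Python script; the robot and the scene stay as the last script left them, time stands still between calls to the robot, and variables do not carry over. Pictures are saved under pics/ and viewed, at most 10 in all, crops included, and the job is handed in when it is done.

```bash
mkdir -p pics; python3 - <<'E'
from bench import env, kinematics, monitor, eyes, job
import cv2
for n in("scene","top"):
    f=eyes.grab_frame(n); cv2.imwrite(f"pics/{n}0.png",f["frame"][:,:,::-1]); print(f["mtx"].tolist(),f["view"].tolist())
s=monitor.sense();print(s,env.hold_point_z)
E
```

```text
[[473.7157479191962, 0.0, 314.9464490557418], [0.0, 473.7157479191962, 198.35624794880655], [0.0, 0.0, 1.0]] [[0.6260216822999777, 0.7795971501059827, 0.01803155115167972, -0.4105536043900087], [0.6242599041986826, -0.4871593740751058, -0.610717050900499, -0.2512463601507976], [-0.4673290332305038, 0.39357849000851275, -0.7916435731454287, 1.7582218162445706], [0.0, 0.0, 0.0, 1.0]]
[[373.5048153283912, 0.0, 318.8062817588944], [0.0, 373.5048153283912, 198.4663137852242], [0.0, 0.0, 1.0]] [[-0.02948281562391287, -0.9992596439920217, 0.024716947057116714, 0.060589497048280434], [-0.9896434010725569, 0.025705797635424996, -0.14122730147343757, 0.5704988213838806], [0.14048737415308535, -0.02862474204013942, -0.9896685919269673, 0.9357428390227038], [0.0, 0.0, 0.0, 1.0]]
{'clock': 0.1, 'joints': array([ 1.10361530e+00,  3.13374024e-01,  1.49836474e+00, -1.30296007e-05,
        1.33102278e+00, -2.23394271e-01]), 'qvel': array([ 1.08438896e-05, -1.13969307e-03, -1.62565745e-03,  2.36816065e-04,
        1.00330198e-03,  6.96009040e-04]), 'joint_efforts': array([ 4.93867716e-03, -4.12898219e+01, -2.60142052e+01, -1.93963706e-05,
        3.05255162e-03,  5.36537027e-05]), 'position': array([0.12662615, 0.50925514, 0.23080119]), 'ee_rot': array([ 1.21590194e-01,  9.92580215e-01, -5.52090381e-04, -1.91861055e-04]), 'contact_force': array([ 0.67197734, -0.04792491,  0.13854635]), 'ft_torque': array([-0.05217554, -0.02663126, -0.04496879]), 'gripper_force': 0.0, 'finger_gap': 0.9947777498634338} 0.0187
```

View pics/scene0.png

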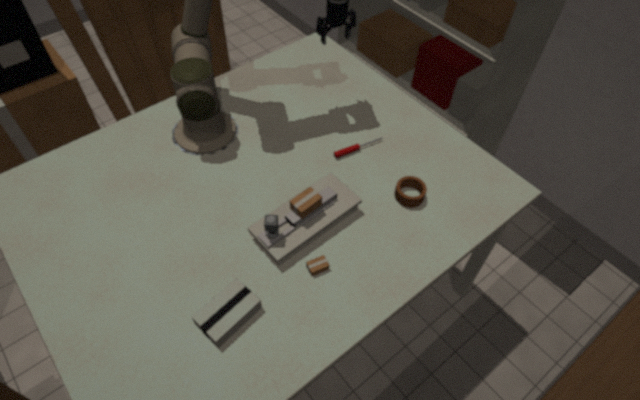

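View pics/top0.png

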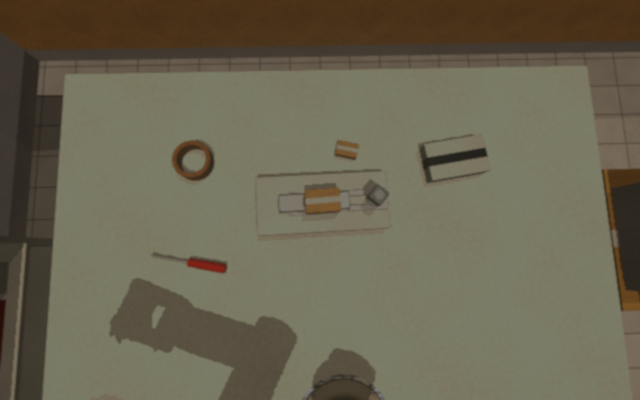

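The top view shows the shelf at about (322,203), the carton at (322,200), the rotated knob at (377,195) and a look-alike at (347,150). The scene view shows the same layout. Next I'll enlarge both.

```bash
python3 - <<'E'
import cv2,numpy as np
a=cv2.imread("pics/top0.png")[160:245,245:400]; b=cv2.imread("pics/scene0.png")[170:265,240:370]
g=lambda i,k:cv2.convertScaleAbs(cv2.resize(i,None,fx=k,fy=k,interpolation=cv2.INTER_CUBIC),alpha=1.5)
cv2.imwrite("pics/c1.png",g(a,5)); cv2.imwrite("pics/c2.png",g(b,6))
E
```

```text
(no output)
```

View pics/c1.png

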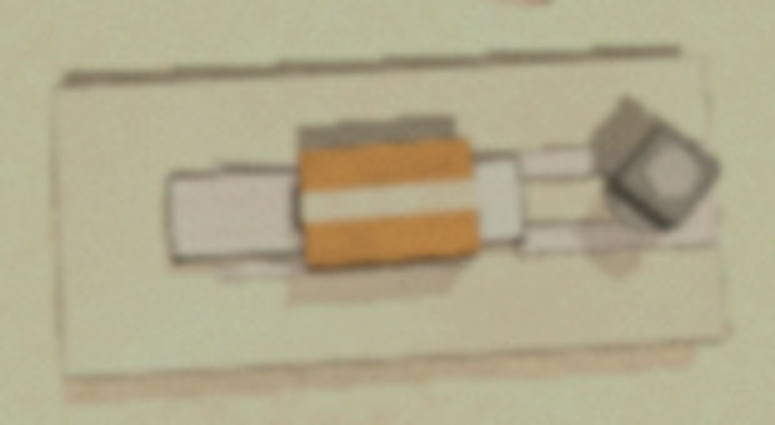

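View pics/c2.png

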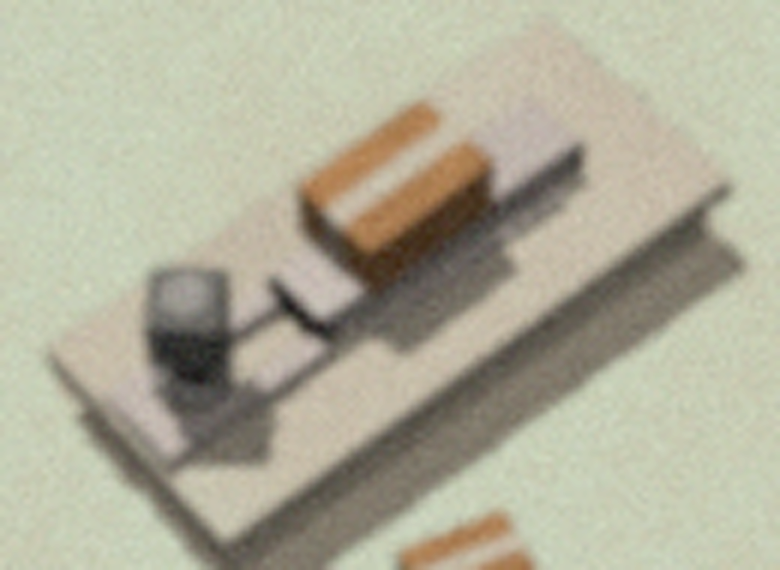

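The top crop shows the carton's top face at corners (301,152), (470,140), (478,250), (308,268). The knob's top corners are about (661,122), (719,168), (668,226), (610,177). In the scene crop the knob's top corners are (152,270), (225,270), (228,320), (150,320).

```bash
cat >h.py <<'E'
from bench import env, kinematics, monitor, eyes, job
import numpy as np,cv2
from scipy.spatial.transform import Rotation as R
def ray(f,u,v,z):
    M=np.array(f["view"]);Rm=M[:3,:3];c=-Rm.T@M[:3,3]
    d=Rm.T@np.linalg.solve(np.array(f["mtx"]),[u,v,1]);return c+d*(z-c[2])/d[2]
def px(f,p):
    M=np.array(f["view"]);q=np.array(f["mtx"])@(M[:3,:3]@p+M[:3,3]);return q[:2]/q[2]
def down(a): # tool down, tool y (closing) along world angle a
    y=np.array([np.cos(a),np.sin(a),0]);z=np.array([0,0,-1.]);return R.from_matrix(np.c_[np.cross(y,z),y,z]).as_quat()
E
python3 - <<'E'
from h import *
np.set_printoptions(precision=4,suppress=True)
t=eyes.grab_frame("top");s=eyes.grab_frame("scene")
for f in (t,s): M=f["view"];print("cam",-M[:3,:3].T@M[:3,3])
T=lambda L,z:np.array([ray(t,u/5+244.6,v/5+159.6,z) for u,v in L])
S=lambda L,z:np.array([ray(s,u/6+239.6,v/6+169.6,z) for u,v in L])
def rep(n,P):
    e=np.diff(np.r_[P,P[:1]],axis=0)[:,:2];print(n,P.mean(0),np.linalg.norm(e,axis=1),np.degrees(np.arctan2(e[:,1],e[:,0])))
rep("carT",T([(301,152),(470,140),(478,250),(308,268)],.125))
rep("carS",S([(302,188),(428,100),(494,155),(366,253)],.125))
rep("knT",T([(661,122),(719,168),(668,226),(610,177)],.143))
rep("knS",S([(152,270),(225,270),(228,320),(150,320)],.143))
rep("board",T([(57,88),(705,58),(728,340),(65,375)],.057))
rep("boardS",S([(50,355),(545,20),(730,190),(225,540)],.057))
P=T([(170,172),(520,155),(522,242),(173,262)],.088);rep("level",P)
E
```

```text
cam [0.4349 0.0727 1.0051]
cam [ 1.2355 -0.4943  1.2458]
carT [0.5558 0.0386 0.125 ] [0.0811 0.0531 0.0811 0.0557] [ -87.3364 -178.0089   94.5309    2.0187]
carS [0.5576 0.0415 0.125 ] [0.0844 0.0483 0.088  0.051 ] [  93.8091    4.7545  -84.4378 -179.2934]
knT [ 0.5638 -0.0902  0.143 ] [0.0346 0.037  0.0353 0.036 ] [-130.7709  136.437    47.5775  -44.7607]
knS [ 0.5648 -0.0901  0.143 ] [0.0347 0.029  0.0366 0.0289] [  51.9772  -33.1943 -128.0499  143.0637]
board [0.5593 0.0356 0.057 ] [0.3362 0.1469 0.3368 0.1475] [ -88.6926 -178.5466   91.3998    1.2261]
boardS [0.5638 0.0363 0.057 ] [0.3389 0.1505 0.3336 0.1407] [  92.9289    0.4834  -88.7383 -177.4415]
level [0.5588 0.0584 0.088 ] [0.1743 0.0437 0.1727 0.0449] [-88.6487 178.9659  91.766    1.0606]
```

```bash
cat >> h.py <<'E'
def best(p,a,rng=0):
    c=[]
    for k in (0,np.pi):
        q=kinematics.ik(p,down(a+k))
        if q is not None:c.append((abs(q[5]),a+k,q))
    return min(c,key=lambda x:x[0])
def st(n=""):
    s=monitor.sense();print(n,"t%.1f"%s["clock"],np.round(s["position"],4),"F",np.round(s["contact_force"],1),"T",np.round(s["ft_torque"],2),"gap %.3f gf %.1f"%(s["finger_gap"],s["gripper_force"]),"j",np.round(s["joints"],2));return s
E
python3 - <<'E'
from h import *
a=best([.5567,.040,.2],np.radians(3))[1]
env.reach([.5567,.040,.2],down(a));st()
env.movel([.5567,.040,.094],.15,guard=8);st("down")
env.close_gripper(30);st("grip")
env.movel([.5567,.040,.17],.12);st("lift")
env.movel([.375,.040,.17],.2)
st("over")
env.movel([.375,.040,.03],.15)
print(env.movel([.375,.040,.0035],.03,guard=3));st("placed")
f=eyes.grab_frame("scene");cv2.imwrite("pics/s1.png",cv2.resize(f["frame"][60:280,140:460,::-1],None,fx=2.4,fy=2.4,interpolation=cv2.INTER_CUBIC))
E
```

```text
t2.5 [0.5566 0.0408 0.2001] F [ 0.7 -0.1 -0.4] T [-0.05 -0.01 -0.  ] gap 1.001 gf 0.0 j [-0.14  0.41  1.44  0.    1.29 -0.19]
down t3.3 [0.5572 0.0401 0.0949] F [ 0.5 -0.4  0.1] T [-0.02  0.01  0.01] gap 1.001 gf 0.0 j [-0.14  0.53  1.56  0.    1.05 -0.19]
grip t3.7 [0.557  0.04   0.0948] F [-2.8  0.7  5.5] T [0.02 0.31 0.01] gap 0.648 gf 31.9 j [-0.14  0.53  1.56 -0.    1.05 -0.19]
lift t4.5 [0.5562 0.04   0.1691] F [-0.4 -0.7 -1.5] T [ 0.03 -0.01 -0.09] gap 0.651 gf 32.0 j [-0.14  0.44  1.49 -0.    1.22 -0.19]
over t5.5 [0.3757 0.0399 0.17  ] F [-0.6 -0.6 -0.8] T [ 0.03 -0.03  0.02] gap 0.653 gf 32.0 j [-0.21  0.05  1.99  0.    1.1  -0.26]
True
placed t7.3 [0.3748 0.0401 0.0097] F [ 0.9  0.5 -0.4] T [ 0.01 -0.04 -0.01] gap 0.645 gf 32.2 j [-0.21  0.37  2.15  0.    0.62 -0.26]
```

View pics/s1.png

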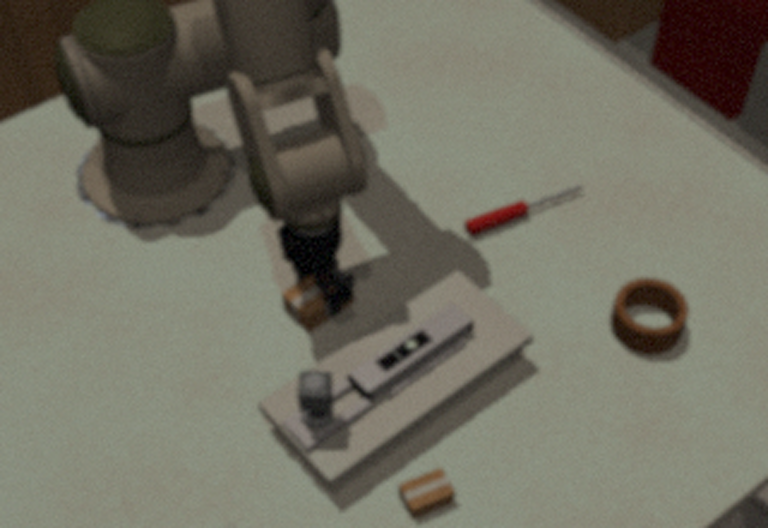

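The carton is in the gripper near the table at about (305,300), and the level lies bare with its bubble visible at about (410,345). I'll make sure the carton touches the table, then release it and back off.

```bash
python3 - <<'E'
from h import *
print(env.movel([.375,.040,.0075],.02,guard=4));st("nudge")
env.release();env.movel([.375,.040,.15],.15)
st("up")
env.reach([.45,-.16,.25],down(best([.45,-.16,.25],np.radians(-43))[1]))
for ang in (47,-43):
    b=best([.564,-.089,.13],np.radians(ang));print(ang,np.round(b[1],2),np.round(b[2],2))
st()
t=eyes.grab_frame("top")["frame"][150:245,225:400,::-1];s=eyes.grab_frame("scene")["frame"][130:270,200:370,::-1]
g=lambda i,k:cv2.convertScaleAbs(cv2.resize(i,None,fx=k,fy=k,interpolation=cv2.INTER_CUBIC),alpha=1.5)
cv2.imwrite("pics/t2.png",g(t,4.5));cv2.imwrite("pics/s2.png",g(s,4.2))
E
```

```text
True
nudge t7.5 [0.3746 0.0401 0.0083] F [-1.2  0.   5.6] T [-0.05  0.15 -0.02] gap 0.652 gf 34.6 j [-0.21  0.37  2.15 -0.    0.62 -0.26]
up t9.1 [0.3746 0.0401 0.1494] F [ 0.2 -0.1  0.3] T [0.06 0.04 0.02] gap 0.997 gf 0.0 j [-0.21  0.08  2.02 -0.    1.05 -0.26]
47 0.82 [-0.36  0.51  1.49 -0.    1.15 -1.18]
-43 -0.75 [-0.36  0.51  1.49 -0.    1.15  0.39]
 t10.0 [ 0.4496 -0.1589  0.2491] F [-0.4  0.1 -0.2] T [0.   0.05 0.  ] gap 1.003 gf 0.0 j [-0.59  0.19  1.6   0.    1.35  0.16]
```

View pics/s2.png

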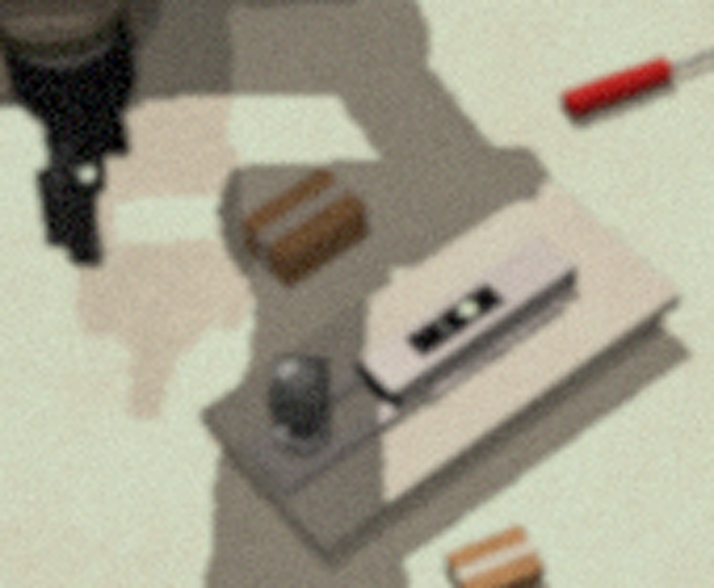

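The carton lies flat on the table, centred at about (305,228) and clear of the shelf. The bubble at (470,308) is about 13 mm to +y of the window middle (456,319), so roughly 0.9 rad clockwise is needed. Next I'll grip the knob, press it, and build a rectified strip view of the vial.

```bash
cat >> h.py <<'E'
K=np.array([.564,-.089]);A0=np.radians(47);YA=np.radians(91.5)
def strip(n="scene"):   # 8 px/mm... 5 px per mm, columns = along level y (-60..60 mm about nominal vial), rows across +-25
    f=eyes.grab_frame(n);e=np.array([np.cos(YA),np.sin(YA),0]);x=np.array([np.sin(YA),-np.cos(YA),0])
    c=np.array([*(K+.14*e[:2]),.089])
    w=[c+a*e+b*x for a,b in((-.06,-.025),(.06,-.025),(.06,.025),(-.06,.025))]
    H=cv2.getPerspectiveTransform(np.float32([px(f,p) for p in w]),np.float32([(0,0),(600,0),(600,250),(0,250)]))
    return cv2.convertScaleAbs(cv2.warpPerspective(f["frame"][:,:,::-1],H,(600,250),flags=cv2.INTER_CUBIC),alpha=1.5)
E
python3 - <<'E'
from h import *
p=lambda z:[K[0],K[1],z]
env.reach(p(.19),down(A0));st()
env.movel(p(.107),.1,guard=8);st("down")
env.close_gripper(60);st("grip")
env.movel(p(.087),.04,guard=35);st("press")
env.hold(1.0)
cv2.imwrite("pics/v3.png",np.vstack([strip("scene"),strip("top")]))
E
```

```text
t11.3 [ 0.5638 -0.0889  0.1902] F [ 0.7 -0.4 -0.1] T [-0.04  0.01 -0.05] gap 0.999 gf 0.0 j [-0.36  0.45  1.42 -0.    1.28 -1.18]
down t12.3 [ 0.5644 -0.0892  0.1077] F [-0.1 -0.6  0.1] T [ 0.02 -0.03 -0.03] gap 0.999 gf 0.0 j [-0.36  0.53  1.51  0.    1.1  -1.18]
grip t12.8 [ 0.5624 -0.0905  0.1066] F [-10.   -9.1   0.5] T [-1.27  1.32  0.12] gap 0.437 gf 62.3 j [-0.36  0.53  1.51 -0.    1.1  -1.18]
press t13.4 [ 0.5623 -0.0907  0.0879] F [-16.1  -9.8  12.1] T [-1.19  2.29  0.08] gap 0.434 gf 63.8 j [-0.36  0.56  1.53 -0.    1.06 -1.18]
```

View pics/v3.png

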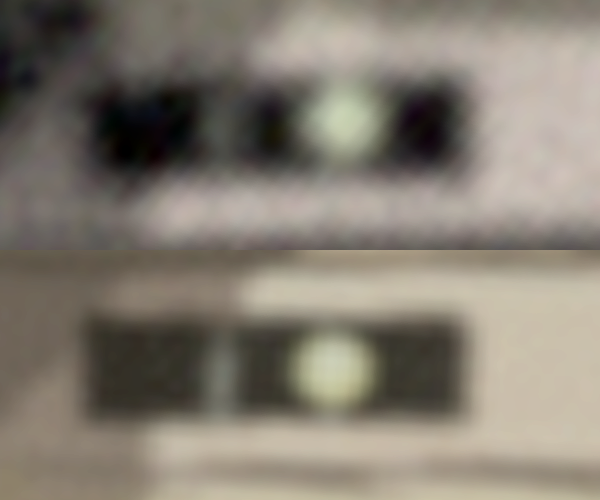

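In the top strip the window spans columns 88 to 465 (middle 276) and the bubble is at 333, about +12 mm. The scene strip gives about +13 mm. The knob is gripped and pressed. The grip is off-centre with about 17 N sideways, so I'll relieve that before turning.

```bash
python3 - <<'E'
from h import *
def relax(c,z):
    for i in range(3):
        F=monitor.sense()["contact_force"][:2]
        if np.hypot(*F)<3: break
        c=c+np.clip(F*.00012,-.0015,.0015); env.movel([*c,z],.02);st("relax %s"%np.round(c,4))
    return c
c=relax(K.copy(),.087)
q=np.array(kinematics.ik([*c,.087],down(A0)))
for d in (.2,.4,.6,.8):
    g=q.copy();g[5]+=d;env.set_joints(g);st("turn%.1f"%d)
env.hold(1.2)
np.save("q.npy",q)
cv2.imwrite("pics/v4.png",np.vstack([strip("scene"),strip("top")]))
E
```

```text
relax [ 0.5625 -0.0902] t14.8 [ 0.5619 -0.091   0.0883] F [-10.5  -4.   11.4] T [-0.3   1.35  0.21] gap 0.440 gf 61.0 j [-0.37  0.56  1.53 -0.    1.05 -1.19]
relax [ 0.5612 -0.0907] t15.0 [ 0.5617 -0.0911  0.0887] F [-4.2 -0.  11.7] T [0.2  0.4  0.19] gap 0.437 gf 60.9 j [-0.37  0.55  1.54 -0.    1.05 -1.19]
relax [ 0.5607 -0.0907] t15.3 [ 0.5617 -0.0911  0.0889] F [-2.4 -0.3 11.8] T [0.34 0.09 0.14] gap 0.435 gf 60.9 j [-0.37  0.55  1.54  0.    1.05 -1.19]
turn0.2 t15.6 [ 0.562  -0.091   0.0891] F [-2.  -0.3 12.4] T [ 0.43 -0.06 -0.11] gap 0.434 gf 60.0 j [-0.37  0.55  1.54  0.    1.05 -0.99]
turn0.4 t15.9 [ 0.5623 -0.091   0.0893] F [-0.3  1.2 12.9] T [ 0.39 -0.28 -0.15] gap 0.438 gf 60.0 j [-0.37  0.55  1.54  0.    1.05 -0.79]
turn0.6 t16.2 [ 0.5627 -0.091   0.0895] F [ 0.1  1.6 13. ] T [ 0.33 -0.5  -0.14] gap 0.440 gf 60.2 j [-0.37  0.55  1.54  0.    1.05 -0.59]
turn0.8 t16.5 [ 0.563  -0.0911  0.0897] F [ 1.4  0.6 13.2] T [ 0.27 -0.68 -0.1 ] gap 0.435 gf 60.3 j [-0.37  0.55  1.54  0.    1.05 -0.39]
```

View pics/v4.png

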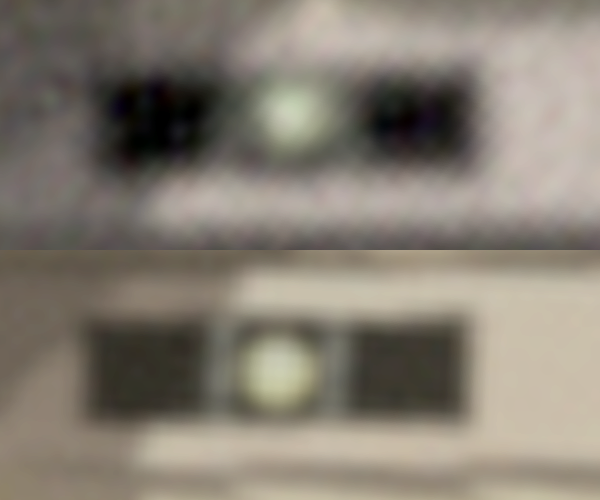

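The bubble is centred: in the top strip the lines are at 218 and 340 and the bubble is at 277, within 1 mm. In the scene strip it is about 1 mm off. The wrist reads 13 N of downward push. Allowing about 5 N for the stem spring, the pad presses with about 8 N. I'll hand it in.

```bash
python3 - <<'E'
from h import *
st("final");print(job.hand_in())
E
```

```text
final t17.8 [ 0.563  -0.0911  0.0897] F [ 1.3  1.3 13.8] T [ 0.28 -0.73 -0.12] gap 0.434 gf 60.3 j [-0.37  0.55  1.54  0.    1.05 -0.39]
the job is handed in; nothing more can be done
None
```

I handed the job in at 17.8 s: the carton is flat on the table clear of the shelf, and the knob is still gripped and pressed with the bubble within about 1 mm of centre; no verdict was returned.

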